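# Nip a hardwood block in a clamping stage with its travelling feed knob

## Robot

A 6-joint arm with a two-finger parallel gripper is mounted at the origin on a cart in front of the work surface, level with it; the furniture and walls round the work are solid. World frame = base frame: x ahead of the robot, y to its left, z up, the work surface at z = 0. Lengths are in m, angles in rad, forces in N, time in s.
With the tool pointing down it reaches from about 0.4 to 0.925 m from the base axis. Payload 12.5 kg.
Tool frame: the origin (TCP) lies midway between the tips of the shut fingers; the grasp point (between the pads) lies 19 mm behind it; z points along the fingers, y is the line along which they close (so a half turn about z gives the same grasp; the last joint's range is limited). The gripper opens to 95 mm and grips with 3 to 60 N. Pads are 20 mm wide; open, the fingers measure 119 mm over their backs; the gripper's body (75 mm by 180 mm) begins 59 mm behind the grasp point.
Start: joints at [1.058, 0.491, 1.559, -0, 1.092, -0.106], TCP at [0.247, 0.574, 0.215] pointing down, gripper open.
Joint ranges: [-3.1, 3.1], [-0.84, 2.19], [0.05, 2.79], [-1.13, 4.28], [0.06, 2.93], [-2.69, 2.69]. Speed limits (rad/s): [2.22, 2.22, 2.79, 3.14, 3.14, 3.14].

## Interface

Orientations are given as a 3x3 rotation matrix whose columns are the frame's x, y, z axes.
In Python, from station import * gives the robot as it stands.
- The arm moves only by the shell command python3 -m handwheel 'ROWS'. ROWS is JSON, a list of rows, each a list of 5 numbers: the opening, from 0 (shut) to 1 (fully open), then the shift along the tool's x, y, z in m, then the turn about the tool's z in degrees. In form: [[hand, x, y, z, twist], ...]. A call has 1 to 5 rows; each row shifts and turns the commanded pose from where the row before left it, along the tool's axes as they then stand; what a row does not reach is not made up. A row lasts 1/8 s, in which the tool goes at most 62.5 mm and 10.7 degrees, less where a joint would pass 70% of its speed; a pose out of reach is approached as far as the arm can. A call with a gripper value outside its range is refused whole. The fingers move at their own pace and stop on an object; the grip force is fixed at half the most. Time passes only in rows, so rows that do not move let the fingers close. It gives the time, the measured TCP pose, the force, the opening and the grip force at its end, in the units of the state.
- get_state(): the state, without advancing time (a new reading comes with each control period).
- read_camera(name): name is "scene" or "top" or "wrist"; returns a dict with "color" (384x512x3 uint8, blue, green, red), "depth" (384x512 float32, m along the optical axis (not along the pixel's ray), 0 where there is no reading), "fx", "fy", "cx", "cy" (pixels), "R" (3x3) and "t" (3): a world point X has camera coordinates R X + t. Camera axes: x right, y down, z forward; pixel columns grow to the right and rows downward; lengths in m; the calibration is good to about 2 mm. A picture is of the moment at which its call begins.
- finish_job(): hands the job in; it is judged then, once.
Trained networks look in the newest picture that a camera, given by its name, has taken for a name from the list of things; names that differ only in an ending like _2 or _b are one class to them, and where a whole thing is asked for, a point or a joint stands for the part that bears it (a point fixed in the world has none). Each returns a list of dicts, best first, with "conf" (0 to 1); they miss things now and then, are a little off and sometimes report something else, mostly with a low value. They report only what shows in the picture. A call takes as long as a camera call. They do not tell look-alikes from the thing itself.
- boxes_of(query, camera): "bbox" ([left, top, right, bottom] as shares, 0 to 1, of the picture: columns of its width, rows of its height, round what is visible of it).
The state is a dict: "clock": time; "qpos": joint angles; "qd": joint speeds; "effort": joint torques, N m; "ee_pos": TCP position; "ee_rot": TCP orientation; "force": force on the tool from outside, world axes, zero at the start; "torque": the same for the moment, N m; "width": finger opening in m; "finger_force": force on a finger pad.
Only numpy, scipy, OpenCV 4.12 (cv2) and the standard library are available. Lean on these libraries where they do the work, as an engineer would, in place of code of your own. Each camera call takes 0.05 s, during which the arm holds its last target. There are 200 camera calls.

## Task

Lay the small dark hardwood block lengthwise and centred on the bed of the clamping stage, between the carriage's sprung jaw and the end stop, and let go of it. Then wind the carriage forward with the knob that rides on it, until the jaw holds the block against the stop with about 12 N, which presses the sprung jaw in about 3 mm; at no time may the jaw be driven to the bottom of its spring, and the other tools stay where they lie.

Things in the scene. Friction and masses are not known exactly. Their poses are not given: they have to be found in the camera images.
- hardwood_block: The workpiece: a plain block of dark hardwood, 44 mm wide (its x) by 70 mm long (its y) by 45 mm high (its z), about 0.1 to 0.2 kg. Origin: centre of its underside. It starts lying flat on the bench to the right of the stage. Beyond it at the right stands a tall tool chest (x over 0.6, y below -0.25), and left of the stage a tall bench vice: keep the hand clear of both.
- stage: Clamping stage fixed to the bench: grey base 280 x 80 mm with an aluminium bed 60 mm wide, its top 20 mm above the bench, no side walls. x runs along the bed, away from the robot, from the carriage to the end stop; z up. Origin on the bench under the bed's centre line, 125 mm from the near end, 155 mm from the far end.
- carriage: Grey carriage 74 mm long (x), 70 mm wide, its top 62 mm above the bench, sliding along the stage's x only. Origin on the bed under its centre, 43 mm behind the stage's origin at the start (backmost). Geared to the knob: it goes forward 12 mm per rad of clockwise turn and only so; the knob's friction holds it where it is left, under load too.
- feed_knob (a joint): Knob angle, rad: 0 at the start, growing clockwise seen from above, limit 5.4. Its vertical axis stands on the carriage 4 mm behind the carriage's origin and travels with it, 12 mm per rad. Running friction about 0.30 N m; each N of jaw force adds 0.012 N m. Jaw, block and stop meet at 2.0 to 3.4 rad; each 0.1 rad more adds about 4.8 N.
- knob_grip (a point): Point on the knob's axis at the height to grip, 94 mm above the bench; turns with the knob. The knob is an upright black bar 46 mm long, 15 mm thick and 36 mm high (71 to 107 mm above the bench) on a round skirt 48 mm wide. x runs along the bar, y across its thickness; at angle 0 they are parallel to the stage's x and y.
- c_clamp: Bystander: a steel C-clamp 153 by 87 by 18 mm lying near the front edge left of the stage; origin at the centre of its underside.
- brush: Bystander: a paint brush 192 by 42 by 15 mm lying near the front edge before the stage; origin at the centre of its underside.
- pliers: Bystander: blue-handled pliers 165 by 56 by 12 mm lying near the front edge at the right; origin at the centre of its underside.
- bed_seat (a point): Point on the bed's top, on its centre line, 65 mm along x from the stage's origin: where the block's underside centre belongs, long side along the bed (12 mm or so of x play each way). Axes as the stage's. The end stop, a rigid plate 60 mm wide and 46 mm above the bed, has its face 47 to 63 mm beyond this point: set by hand, different each time, not measured.
- jaw_mount (a point): Middle of the carriage's front face. The jaw stands in front of it on two pins: a rubber-faced steel plate 58 mm wide, face 24 mm ahead of this point at rest (18 mm ahead of the stage's origin at the start), 22 to 55 mm above the bench. It is sprung back towards the carriage: 4 N per mm, no preload, 8 mm of travel, bottoming at 32 N.
Not all that is in view belongs to the job. Of the things like the hardwood_block, leave any that is green or red; of the rest the larger one is meant.

How it is judged:
By the outcome, as a careful person would: the job done as asked, in the order asked, and still so for the second after the job is handed in, with the robot touching nothing.
It also fails if it takes over 72 s, if anything falls off the work surface, if the arm or the gripper's body presses on something with over 40 N, if the wrist force passes 120 N, or if a joint passes its speed limit or range.

## Working session

There is one attempt and no reset: what is moved stays moved. The work goes in short steps, Python scripts to look and compute and a shell command to move; the robot and the scene stay as the last step left them, time stands still between calls to the robot, and variables do not carry over. Pictures are saved under pics/ and viewed, at most 10 in all, crops included, and the job is handed in when it is done.

```bash
mkdir -p pics; ls; python3 - <<'E'
from station import *
import cv2,numpy as np
s=get_state(); print(s['clock'],s['ee_pos'],s['ee_rot'],s['width'])
ims=[]
for c in ['scene','top']:
    r=read_camera(c); np.savez('pics/'+c+'0.npz',**r); ims.append(r['color'])
    for q in ['hardwood_block','stage','carriage','feed_knob']:
        print(c,q,[(round(b['conf'],2),np.round(np.array(b['bbox'])*[512,384,512,384]).astype(int).tolist()) for b in boxes_of(q,c)][:4])
cv2.imwrite('pics/a.png',cv2.resize(np.vstack(ims),None,fx=.78,fy=.78)); cv2.imwrite('pics/top.png',cv2.resize(ims[1],(800,600)));cv2.imwrite('pics/scene.png',ims[0])
E
```

```text
pics
0.0 [0.24714824 0.57379893 0.21408209] [[-9.18382481e-01  3.95693486e-01 -5.33167694e-04]
 [ 3.95693825e-01  9.18382026e-01 -9.22295515e-04]
 [ 1.24705300e-04 -1.05799121e-03 -9.99999433e-01]] 0.09501971610262672
scene hardwood_block [(0.56, [174, 227, 198, 245]), (0.54, [210, 152, 233, 176])]
scene stage [(0.72, [202, 170, 287, 237])]
scene carriage [(0.86, [239, 169, 277, 210])]
scene feed_knob [(0.6, [255, 169, 269, 187]), (0.41, [202, 169, 286, 238])]
top hardwood_block [(0.69, [296, 214, 312, 237]), (0.61, [332, 216, 366, 243]), (0.6, [265, 108, 284, 126]), (0.58, [195, 190, 221, 217])]
top stage [(0.91, [247, 138, 282, 244])]
top carriage [(0.8, [251, 190, 278, 225])]
top feed_knob [(0.83, [255, 206, 273, 221])]
```

View pics/top.png

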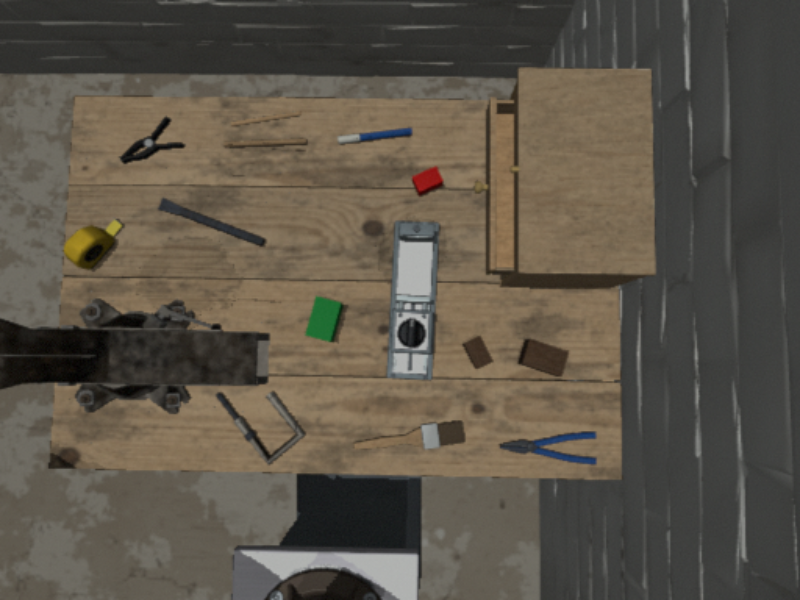

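View pics/scene.png

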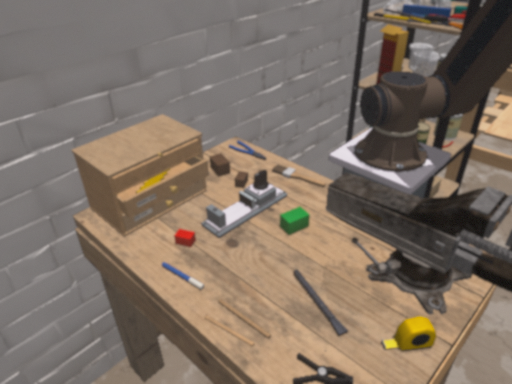

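The top view (800x600) shows the larger dark block at (543,357) and the smaller brown decoy at (477,352). The stage spans (390–438, 222–378), with the knob at (411,333) and the end stop at the top, around (416,230). The green and red blocks are decoys. Next I'll measure.

```bash
cat > h.py <<'E'
import numpy as np,cv2
def cloud(r):
    d=r['depth']; v,u=np.mgrid[:d.shape[0],:d.shape[1]]
    P=np.stack([(u-r['cx'])/r['fx']*d,(v-r['cy'])/r['fy']*d,d],-1)
    W=(P-r['t'])@r['R']; W[d==0]=np.nan
    return W
def rect(pts):
    c,(w,h),a=cv2.minAreaRect((pts[:,:2]*1000).astype(np.float32)); 
    b=cv2.boxPoints((c,(w,h),a)); e=[b[1]-b[0],b[2]-b[1]]; l=max(e,key=np.linalg.norm)
    return np.round(c,1),np.round(sorted((w,h)),1),round(np.degrees(np.arctan2(l[1],l[0])),1)
E
python3 - <<'E'
from h import *
r=np.load('pics/top0.npz'); W=cloud(r)
def sub(b,lo,hi):
    P=W[b[1]:b[3],b[0]:b[2]].reshape(-1,3); P=P[(P[:,2]>lo)&(P[:,2]<hi)]; return P
print(np.linalg.norm(-r['R'].T@r['t']), -r['R'].T@r['t'],r['fx'])
for n,b,lo,hi in [('block',(328,212,370,247),.03,.06),('small',(293,211,315,240),.012,.06),('stage',(243,134,286,248),.008,.08),('bed',(243,134,286,248),.015,.026),('carr',(243,180,286,248),.052,.067),('knob',(243,180,286,248),.09,.12),('stop',(243,134,286,160),.05,.08)]:
    P=sub(b,lo,hi)
    print(n,len(P)); 
    if len(P)>3: print(rect(P),np.round(np.median(P[:,2]),4),np.round(P[:,:2].mean(0),4))
E
```

```text
1.1668744451206334 [ 0.49008746 -0.13991891  1.04968231] 379.14836484562977
block 472
(array([ 487.5, -367.5]), array([45. , 70.9]), np.float32(73.3)) 0.0436 [ 0.4876 -0.3664]
small 228
(array([ 494.6, -255.7]), array([31.6, 48.5]), np.float32(28.4)) 0.0301 [ 0.4943 -0.2552]
stage 2718
(array([ 585.4, -142.9]), array([ 79.9, 279.6]), np.float32(-2.0)) 0.0197 [ 0.5842 -0.1427]
bed 1100
(array([ 583.9, -142.7]), array([ 73.9, 264.9]), np.float32(-2.9)) 0.0188 [ 0.5917 -0.1431]
carr 341
(array([ 541.5, -142.1]), array([62.5, 93.7]), np.float32(-2.9)) 0.0566 [ 0.5407 -0.141 ]
knob 107
(array([ 523.3, -140.6]), array([14.9, 42.6]), np.float32(-0.1)) 0.1052 [ 0.5233 -0.1409]
stop 214
(array([ 698.2, -145.9]), array([24.8, 58.7]), np.float32(87.5)) 0.0637 [ 0.697  -0.1468]
```

```bash
python3 - <<'E'
from h import *
W=cloud(np.load('pics/top0.npz')).reshape(-1,3)
c=W[(W[:,1]<-.2)&(W[:,1]>-.5)&(W[:,0]>.58)&(W[:,2]>.05)&(W[:,0]<1.1)]
for lo,hi in [(.05,.1),(.1,.15),(.15,.2),(.2,.4)]:
    q=c[(c[:,2]>lo)&(c[:,2]<hi)]; print(lo,len(q),q.min(0) if len(q) else '',q.max(0) if len(q) else '')
v=W[(W[:,1]>-.1)&(W[:,1]<.15)&(W[:,0]>.3)&(W[:,0]<.75)&(W[:,2]>.05)]; print('vice',v.min(0),v.max(0))
E
python3 -m handwheel '[[1,0,0,-0.06,0],[1,0,0,-0.06,0]]'
```

```text
0.05 1322 [ 0.60798953 -0.48216504  0.05041422] [ 0.89480884 -0.25832236  0.09997406]
0.1 1142 [ 0.60804177 -0.4817769   0.10002136] [ 0.90756611 -0.23699047  0.14985527]
0.15 449 [ 0.60822913 -0.48094446  0.15004369] [ 0.90703295 -0.29357761  0.19675063]
0.2 11523 [ 0.6066847  -0.48510493  0.2031362 ] [ 0.91149969 -0.28023321  0.21888585]
vice [0.43784257 0.08858557 0.08126764] [0.51826565 0.14988846 0.17572871]
clock: 0.75
ee_pos: [0.2472, 0.5738, 0.3359]
ee_rot: [[-0.918, 0.396, -0.001], [0.396, 0.918, -0.001], [0.0, -0.001, -1.0]]
force: [0.4, -0.3, 0.6]
width: 0.0949
finger_force: 0.0
```

```bash
python3 -m handwheel '[[1,-0.049,-0.0285,0,0],[1,-0.049,-0.0285,0,0],[1,-0.049,-0.0285,0,0],[1,-0.049,-0.0285,0,0],[1,-0.049,-0.0285,0,0]]' >/dev/null
python3 -m handwheel '[[1,-0.049,-0.0285,0,0],[1,-0.025,-0.05,0,0],[1,-0.025,-0.05,0,0],[1,-0.025,-0.05,0,0],[1,-0.025,-0.05,0,0]]'
python3 -m handwheel '[[1,-0.025,-0.05,0,0],[1,-0.025,-0.05,0,0],[1,-0.025,-0.05,0,0],[1,-0.025,-0.05,0,0],[1,-0.025,-0.05,0,0]]' >/dev/null
python3 -m handwheel '[[1,-0.025,-0.05,0,0],[1,-0.025,-0.05,0,0],[1,-0.025,-0.05,0,0],[1,0,0,0,10.4],[1,0,0,0,10.4]]'
python3 -m handwheel '[[1,0,0,0.02,10.4],[1,0,0,0.02,10.4],[1,0,0,0.02,10.4],[1,0,0,0.02,10.4],[1,0,0,0.02,10.4]]' >/dev/null
python3 -m handwheel '[[1,0,0,0,10.4],[1,0,0,0,0],[1,0,0,0,0]]'
cat >> h.py <<'E'
def go(s,x,y,z,yang):
    R=np.array(s['ee_rot']); p=np.array(s['ee_pos']); a=np.degrees(np.arctan2(R[1,1],R[0,1]))
    print('pos',np.round(p,4),'yang',round(a,1),'tool shift',np.round(R.T@(np.array([x,y,z])-p),4),'twist',round((a-yang+180)%360-180,1))
E
python3 - <<'E'
from station import *; from h import *
s=get_state(); r=read_camera('wrist'); W=cloud(r).reshape(-1,3)
go(s,.4875,-.3675,.011,-16.7)
m=(abs(W[:,0]-.4875)<.06)&(abs(W[:,1]+.3675)<.06)&(W[:,2]>.03)&(W[:,2]<.06)
if m.sum()>10: print(m.sum(),rect(W[m]),np.median(W[m][:,2]))
cv2.imwrite('pics/w1.png',r['color'])
E
```

```text
clock: 2.0
ee_pos: [0.4621, 0.0757, 0.3348]
ee_rot: [[-0.918, 0.396, 0.001], [0.396, 0.918, 0.0], [-0.001, 0.0, -1.0]]
force: [1.2, -0.4, -0.1]
width: 0.0951
finger_force: 0.0
clock: 3.25
ee_pos: [0.4875, -0.3698, 0.3341]
ee_rot: [[-0.713, 0.701, -0.0], [0.701, 0.713, 0.001], [0.001, 0.0, -1.0]]
force: [0.1, -0.0, 1.0]
width: 0.0951
finger_force: 0.0
clock: 4.25
ee_pos: [0.4878, -0.3692, 0.2349]
ee_rot: [[0.28, 0.96, 0.0], [0.96, -0.28, -0.0], [-0.0, 0.0, -1.0]]
force: [-0.4, 0.2, -0.6]
width: 0.0952
finger_force: 0.0
pos [ 0.4878 -0.3692  0.2349] yang -16.3 tool shift [ 0.0016 -0.0009  0.2239] twist 0.4
2655 (array([ 489.9, -369. ]), array([44.7, 70.1]), np.float32(72.9)) 0.045300543356804314
```

View pics/w1.png

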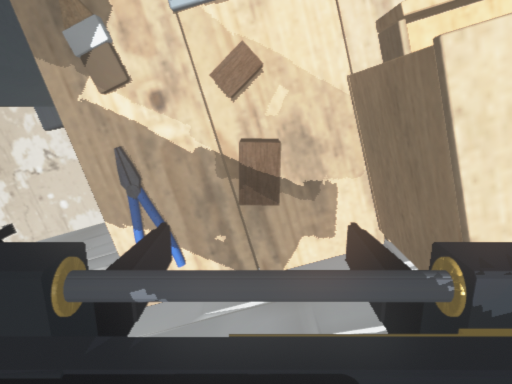

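The wrist view shows the block square between the fingers at (260,172), with the smaller decoy at (236,70) and the chest off to the right. The way down is clear, so I'll descend and grip.

```bash
python3 -m handwheel '[[1,0.001,0.001,0.05,0.6],[1,0,0,0.05,0],[1,0,0,0.05,0],[1,0,0,0.04,0],[1,0,0,0.034,0]]' 
python3 -m handwheel '[[1,0,0,0,0],[0.3,0,0,0,0],[0.3,0,0,0,0],[0.3,0,0,0,0],[0.3,0,0,0,0]]'
python3 -m handwheel '[[0.3,0,0,0,0],[0.3,0,0,0,0],[0.3,0,0,0,0]]'
```

```text
clock: 4.92
ee_pos: [0.4889, -0.3683, 0.0092]
ee_rot: [[0.292, 0.957, -0.0], [0.957, -0.292, 0.0], [0.0, -0.0, -1.0]]
force: [-0.0, 0.6, 0.2]
width: 0.0951
finger_force: 0.0
clock: 5.55
ee_pos: [0.4891, -0.3685, 0.0112]
ee_rot: [[0.294, 0.956, 0.001], [0.956, -0.294, -0.001], [-0.0, 0.001, -1.0]]
force: [-0.2, -0.3, -0.1]
width: 0.0607
finger_force: 0.0
clock: 5.92
ee_pos: [0.489, -0.3684, 0.0107]
ee_rot: [[0.294, 0.956, 0.0], [0.956, -0.294, 0.0], [0.0, 0.0, -1.0]]
force: [-0.9, -0.1, 1.3]
width: 0.0451
finger_force: 30.0
```

```bash
python3 -m handwheel '[[0.3,0,0,-0.03,0],[0.3,0,0,-0.05,0],[0.3,0,0,-0.05,0],[0.3,0,0,-0.05,0],[0.3,0,0,-0.05,0]]' 
python3 -m handwheel '[[0.3,0.05,-0.015,0,0],[0.3,0.05,-0.015,0,0],[0.3,0.05,-0.015,0,0],[0.3,0.05,-0.015,0,0],[0.3,0.015,-0.006,0,5]]' 
python3 -m handwheel '[[0.3,0,0,0,10],[0.3,0,0,0,10],[0.3,0,0,0,10],[0.3,0,0,0,10],[0.3,0,0,0,10]]' >/dev/null
python3 -m handwheel '[[0.3,0,0,0,10],[0.3,0,0,0,10],[0.3,0,0,0,0],[0.3,0,0,0,0]]' 
python3 - <<'E'
from station import *; from h import *
s=get_state(); r=read_camera('wrist'); np.savez('pics/w2.npz',**r); W=cloud(r).reshape(-1,3)
go(s,.6353,-.1451,.033,-92.1)
W=W[(abs(W[:,1]+.143)<.08)&(W[:,0]>.42)&(W[:,0]<.76)]
for n,lo,hi,x0 in [('stage',.008,.08,0),('carr',.052,.067,0),('stop',.055,.08,.66),('knob',.09,.12,0)]:
    P=W[(W[:,2]>lo)&(W[:,2]<hi)&(W[:,0]>x0)]
    print(n,len(P)); 
    if len(P)>9: print(rect(P),P.min(0),P.max(0))
cv2.imwrite('pics/w2.png',r['color'])
E
```

```text
clock: 6.55
ee_pos: [0.4887, -0.3682, 0.242]
ee_rot: [[0.294, 0.956, -0.0], [0.956, -0.294, 0.001], [0.0, -0.001, -1.0]]
force: [1.1, 0.4, -1.7]
width: 0.0449
finger_force: 30.0
clock: 7.18
ee_pos: [0.4887, -0.1409, 0.2406]
ee_rot: [[0.376, 0.927, -0.0], [0.927, -0.376, 0.001], [0.0, -0.001, -1.0]]
force: [-0.1, -0.4, -1.2]
width: 0.0452
finger_force: 30.0
clock: 8.3
ee_pos: [0.4891, -0.1435, 0.2405]
ee_rot: [[0.999, -0.033, -0.0], [-0.033, -0.999, 0.0], [-0.0, -0.0, -1.0]]
force: [0.2, 0.7, -1.5]
width: 0.0448
finger_force: 30.0
pos [ 0.4891 -0.1435  0.2405] yang -91.9 tool shift [ 0.1463 -0.0032  0.2075] twist 0.2
stage 11593
(array([ 576. , -143.9]), array([ 80.1, 191.7]), np.float32(-1.9)) [ 0.47882337 -0.18664119  0.00802335] [ 0.67309016 -0.10112582  0.07766266]
carr 2145
(array([ 544.4, -141.9]), array([63.2, 93.6]), np.float32(0.8)) [ 0.49719115 -0.17398908  0.05200634] [ 0.59089182 -0.11074601  0.06698684]
stop 0
knob 794
(array([ 526. , -141.9]), array([14.3, 45.3]), np.float32(-1.6)) [ 0.50322027 -0.14965861  0.09149926] [ 0.54874573 -0.13468279  0.10974523]
```

View pics/w2.png

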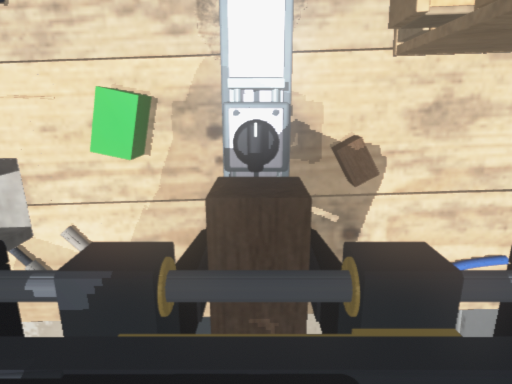

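The wrist view shows the block held straight, and the knob at (256,143) at angle 0. I'll move above the seat and look at the stop and the drawer clearance.

```bash
python3 -m handwheel '[[0.3,0.04,-0.0012,0,0],[0.3,0.05,-0.0012,0,0],[0.3,0.04,-0.001,0,0],[0.3,0.0175,0,0,0],[0.3,0,0,0,0]]' 
python3 - <<'E'
from station import *; from h import *
s=get_state(); r=read_camera('wrist'); np.savez('pics/w3.npz',**r); W=cloud(r).reshape(-1,3)
go(s,.6366,-.1449,.032,-91.9)
V=cloud(np.load('pics/top0.npz')).reshape(-1,3)
for n,Q in [('w',W),('top',V)]:
    c=Q[(Q[:,0]>.58)&(Q[:,0]<.70)&(Q[:,1]<-.2)&(Q[:,2]>.09)]; print('chest',n,len(c), np.nanmax(c,0) if len(c) else '')
    P=Q[(abs(Q[:,1]+.145)<.045)&(Q[:,0]>.66)&(Q[:,0]<.78)]
    for lo,hi in [(.022,.045),(.045,.058),(.058,.08)]:
        p=P[(P[:,2]>lo)&(P[:,2]<hi)]; print(n,'stop',lo,len(p)); 
        if len(p)>9: print(rect(p),p.min(0),p.max(0),np.percentile(p[:,0],[2,10,50]))
cv2.imwrite('pics/w3.png',r['color'])
E
```

```text
clock: 8.98
ee_pos: [0.6372, -0.1454, 0.2397]
ee_rot: [[0.999, -0.035, -0.001], [-0.035, -0.999, 0.0], [-0.001, -0.0, -1.0]]
force: [-0.5, 0.5, -2.6]
width: 0.0448
finger_force: 30.0
pos [ 0.6372 -0.1454  0.2397] yang -92.0 tool shift [-0.0004 -0.0004  0.2077] twist -0.1
chest w 17200 [ 0.69997895 -0.20001118  0.33711719]
w stop 0.022 65
(array([ 722.7, -156.3]), array([ 51.8, 112.6]), np.float32(-15.2)) [ 0.66529957 -0.17223976  0.02201257] [ 0.77989835 -0.11924394  0.03217793] [0.67157776 0.67951492 0.77781198]
w stop 0.045 0
w stop 0.058 1410
(array([ 700.4, -147.8]), array([22.6, 59.4]), np.float32(88.1)) [ 0.68815786 -0.17740521  0.06068237] [ 0.71261532 -0.11799787  0.07200124] [0.68918145 0.69136253 0.70078826]
chest top 10383 [ 0.6999998  -0.25837657  0.45319825]
top stop 0.022 46
(array([ 714.2, -154.5]), array([ 52.9, 124.1]), np.float32(-17.2)) [ 0.66108162 -0.17316784  0.02204393] [ 0.77984519 -0.11634232  0.04432664] [0.66908686 0.68302073 0.68642488]
top stop 0.045 20
(array([ 687.7, -145.3]), array([ 8. , 59.4]), np.float32(82.7)) [ 0.68531309 -0.17530012  0.04587157] [ 0.69546466 -0.11637932  0.05795895] [0.68548946 0.68600331 0.68690807]
top stop 0.058 202
(array([ 698.3, -146. ]), array([24.8, 58.4]), np.float32(87.8)) [ 0.68511263 -0.17482772  0.05808804] [ 0.71134135 -0.11654849  0.07248485] [0.68678727 0.68814874 0.6971224 ]
```

View pics/w3.png

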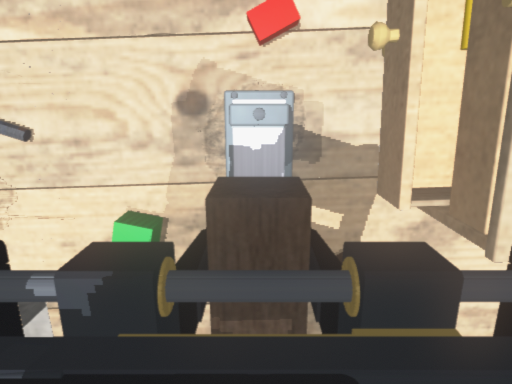

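The stop is visible at (259,113). Its face is about 51 mm past the seat, so I expect contact near 2.3 rad. The drawer clears by about 23 mm. I'll lower and release.

```bash
python3 -m handwheel '[[0.3,0,0,0.05,0],[0.3,0,0,0.06,0],[0.3,0,0,0.05,0],[0.3,0,0,0.03,0],[0.3,0,0,0.01,0]]' 
python3 -m handwheel '[[0.3,0,0,0.005,0],[0.3,0,0,0.003,0],[0.3,0,0,0,0]]'
```

```text
clock: 9.65
ee_pos: [0.6354, -0.1454, 0.0394]
ee_rot: [[0.999, -0.036, -0.002], [-0.036, -0.999, 0.001], [-0.002, -0.001, -1.0]]
force: [1.1, 0.4, -1.4]
width: 0.0449
finger_force: 30.0
clock: 10.02
ee_pos: [0.637, -0.1456, 0.0335]
ee_rot: [[0.999, -0.037, 0.001], [-0.037, -0.999, -0.0], [0.001, 0.0, -1.0]]
force: [0.1, 0.6, -2.0]
width: 0.0447
finger_force: 30.0
```

```bash
python3 -m handwheel '[[0.3,0,0,0,0],[0.3,0,0,0.001,0],[0.3,0,0,0,0]]' ; python3 -m handwheel '[[0.3,0,0,0.0007,0],[0.3,0,0,0,0]]'
```

```text
clock: 10.4
ee_pos: [0.6367, -0.1455, 0.0316]
ee_rot: [[0.999, -0.037, 0.0], [-0.037, -0.999, 0.0], [0.0, -0.0, -1.0]]
force: [-0.2, 0.2, -1.2]
width: 0.0448
finger_force: 30.0
clock: 10.65
ee_pos: [0.6367, -0.1455, 0.0308]
ee_rot: [[0.999, -0.037, -0.0], [-0.037, -0.999, 0.0], [-0.0, -0.0, -1.0]]
force: [-0.1, -0.0, -1.6]
width: 0.0447
finger_force: 30.0
```

```bash
python3 -m handwheel '[[0.3,0,0,0.0007,0],[0.3,0,0,0,0],[0.3,0,0,0,0]]' ; python3 -m handwheel '[[0.3,0,0,0.0006,0],[0.3,0,0,0,0],[0.3,0,0,0,0]]'
```

```text
clock: 11.02
ee_pos: [0.6367, -0.1455, 0.0307]
ee_rot: [[0.999, -0.037, 0.0], [-0.037, -0.999, -0.0], [0.0, -0.0, -1.0]]
force: [-2.7, 0.3, 5.0]
width: 0.0448
finger_force: 30.0
clock: 11.4
ee_pos: [0.6367, -0.1455, 0.0307]
ee_rot: [[0.999, -0.037, 0.001], [-0.037, -0.999, -0.0], [0.001, 0.0, -1.0]]
force: [-4.9, 0.8, 11.3]
width: 0.0447
finger_force: 30.0
```

```bash
python3 -m handwheel '[[1,0,0,0,0],[1,0,0,0,0],[1,0,0,0,0],[1,0,0,-0.02,0],[1,0,0,-0.04,0]]' ; python3 -m handwheel '[[1,0,0,-0.05,0],[1,0,0,-0.05,0],[1,-0.04,0,-0.04,0],[1,-0.05,0,0,0],[1,-0.05,0,0,0]]'
python3 -m handwheel '[[1,0,0,0,0],[1,0,0,0,0]]'
python3 - <<'E'
from station import *; from h import *
s=get_state(); r=read_camera('wrist'); np.savez('pics/w4.npz',**r); W=cloud(r).reshape(-1,3)
print(np.round(s['qpos'],3),s['torque']); go(s,.5247,-.1412,.077,88)
W=W[(abs(W[:,1]+.143)<.06)]
for n,lo,hi,x0,x1 in [('block',.058,.068,.59,.676),('stop',.058,.08,.68,.75),('knob',.09,.12,.45,.6)]:
    P=W[(W[:,2]>lo)&(W[:,2]<hi)&(W[:,0]>x0)&(W[:,0]<x1)]
    print(n,len(P)); 
    if len(P)>9: print(rect(P),P.min(0),P.max(0))
cv2.imwrite('pics/w4.png',r['color'])
E
```

```text
clock: 12.02
ee_pos: [0.6361, -0.1454, 0.09]
ee_rot: [[0.999, -0.037, -0.002], [-0.037, -0.999, 0.001], [-0.002, -0.001, -1.0]]
force: [-0.9, -0.8, 1.5]
width: 0.0892
finger_force: 0.0
clock: 12.65
ee_pos: [0.4953, -0.1402, 0.2313]
ee_rot: [[0.999, -0.037, 0.002], [-0.037, -0.999, -0.001], [0.002, 0.001, -1.0]]
force: [-0.1, -0.7, 1.0]
width: 0.0951
finger_force: 0.0
clock: 12.9
ee_pos: [0.4974, -0.1406, 0.2309]
ee_rot: [[0.999, -0.037, 0.002], [-0.037, -0.999, -0.001], [0.002, 0.001, -1.0]]
force: [0.4, -0.9, -0.6]
width: 0.0952
finger_force: 0.0
[-0.403  0.319  1.801  0.     1.02   1.204] [-0.05034708  0.16484445 -0.06160434]
pos [ 0.4974 -0.1406  0.2309] yang -92.1 tool shift [ 0.0269 -0.0006  0.154 ] twist 179.9
block 3545
(array([ 632.2, -145.5]), array([45.1, 61.2]), np.float32(-1.9)) [ 0.60099603 -0.16811318  0.06023958] [ 0.66342837 -0.12246413  0.06781813]
stop 0
knob 838
(array([ 525.7, -142.1]), array([15., 46.]), np.float32(-2.1)) [ 0.50282232 -0.15024077  0.09079664] [ 0.54880277 -0.13465516  0.10951888]
```

View pics/w4.png

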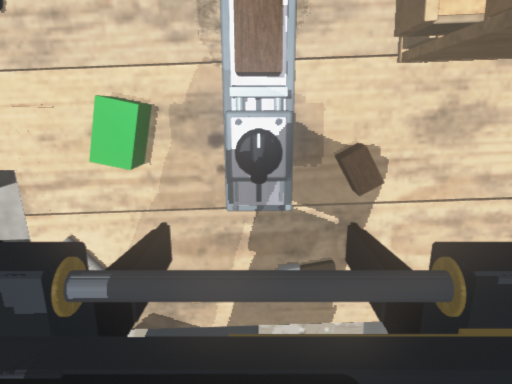

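The block lies flat and aligned on the bed at (258,38), and nothing else moved. I'll make the half turn counter-clockwise so there is enough wrist range for clockwise winding, then descend on the knob.

```bash
python3 -m handwheel '[[1,0.0275,0,0,0],[1,0,0,0,-10],[1,0,0,0,-10],[1,0,0,0,-10],[1,0,0,0,-10]]' >/dev/null
python3 -m handwheel '[[1,0,0,0,-10],[1,0,0,0,-10],[1,0,0,0,-10],[1,0,0,0,-10],[1,0,0,0,-10]]' >/dev/null
python3 -m handwheel '[[1,0,0,0,-10],[1,0,0,0,-10],[1,0,0,0,-10],[1,0,0,0,-10],[1,0,0,0,-10]]' >/dev/null
python3 -m handwheel '[[1,0,0,0,-10],[1,0,0,0,-10],[1,0,0,0,-10],[1,0,0,0,-10],[1,0,0,0,0]]'
python3 -c "
from station import *; from h import *
s=get_state();print(s['qpos'][5],s['torque']);go(s,.5252,-.1416,.077,88)"
```

```text
clock: 15.45
ee_pos: [0.525, -0.1414, 0.2294]
ee_rot: [[-0.999, 0.038, -0.0], [0.038, 0.999, 0.0], [0.0, 0.0, -1.0]]
force: [0.6, -0.4, 0.4]
width: 0.0947
finger_force: 0.0
-1.9179061634398467 [ 0.02882006  0.00277305 -0.05548493]
pos [ 0.525  -0.1414  0.2294] yang 87.8 tool shift [-0.0002 -0.0002  0.1524] twist -0.2
```

```bash
python3 -m handwheel '[[1,0,0,0.05,0],[1,0,0,0.05,0],[1,0,0,0.035,0],[1,0,0,0.016,0],[1,0,0,0,0]]'
python3 -m handwheel '[[0,0,0,0,0],[0,0,0,0,0],[0,0,0,0,0],[0,0,0,0,0],[0,0,0,0,0]]' >/dev/null
python3 -m handwheel '[[0,0,0,0,0],[0,0,0,0,0],[0,0,0,0,0],[0,0,0,0,0],[0,0,0,0,0]]'
python3 -c "
from station import *; from h import *
s=get_state();print(s['torque']);go(s,.5252,-.1416,.077,88)"
```

```text
clock: 16.08
ee_pos: [0.5244, -0.1414, 0.0782]
ee_rot: [[-0.999, 0.039, -0.001], [0.039, 0.999, 0.001], [0.001, 0.001, -1.0]]
force: [-0.5, -0.6, 0.1]
width: 0.0957
finger_force: 0.0
clock: 17.32
ee_pos: [0.5243, -0.1417, 0.0786]
ee_rot: [[-0.999, 0.037, 0.0], [0.037, 0.999, -0.0], [-0.0, -0.0, -1.0]]
force: [-0.9, -3.4, -1.4]
width: 0.0145
finger_force: 30.0
[-0.5489072   0.10729755  0.13238362]
pos [ 0.5243 -0.1417  0.0786] yang 87.9 tool shift [-0.0009  0.0001  0.0016] twist -0.1
```

```bash
cat > k.py <<'E'
from station import *; from h import *
s=get_state(); R=np.array(s['ee_rot']); p=np.array(s['ee_pos']); a=(87.9-np.degrees(np.arctan2(R[1,1],R[0,1])))%360
d=p[:2]-[.5243,-.1417]; u=np.array([.9994,-.0349]); 
print('phi',round(a,2),'along',round(d@u*1000,2),'want',round(np.radians(a)*12,2),'lat',round((d[1]*u[0]-d[0]*u[1])*1000,2),'F',np.round(s['force'],1),'T',np.round(s['torque'],3),'w',round(s['width'],4))
E
python3 -m handwheel '[[0,-0.0021,0,0,10],[0,-0.0021,0.0004,0,10],[0,-0.002,0.0007,0,10],[0,-0.0018,0.001,0,10],[0,-0.0016,0.0013,0,10]]'; python3 k.py
```

```text
clock: 17.95
ee_pos: [0.5351, -0.1413, 0.0786]
ee_rot: [[-0.61, 0.792, 0.001], [0.792, 0.61, 0.001], [0.0, 0.001, -1.0]]
force: [3.4, 3.7, 0.3]
width: 0.0148
finger_force: 30.0
phi 50.31 along 10.8 want 10.54 lat 0.73 F [3.4 3.7 0.3] T [ 0.583 -0.538  0.371] w 0.0148
```

```bash

python3 -m handwheel '[[0,-0.0013,0.0016,0,10],[0,-0.001,0.0018,0,10],[0,-0.0007,0.002,0,10],[0,-0.0004,0.0021,0,10],[0,0,0.0021,0,10]]' >/dev/null; python3 k.py
python3 -m handwheel '[[0,0.0004,0.0021,0,10],[0,0.0007,0.002,0,10],[0,0,0,0,0]]' >/dev/null; python3 k.py
python3 -c "
from station import *; from h import *
r=read_camera('wrist'); cv2.imwrite('pics/w5.png',r['color'])"
```

```text
phi 100.3 along 22.03 want 21.01 lat 0.87 F [ 7.4  4.4 -3.1] T [ 0.69  -1.128  0.391] w 0.0147
phi 120.18 along 26.66 want 25.17 lat 0.76 F [ 7.3  3.9 -4.5] T [ 0.51  -1.258 -0.238] w 0.0148
```

View pics/w5.png

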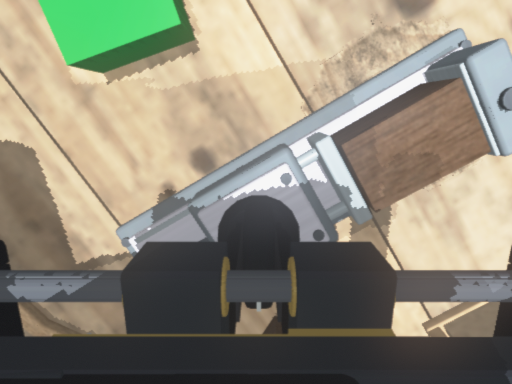

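The view shows the jaw touching the block, which has a small gap left to the stop (around (495,150)). The C-clamp and the decoys are untouched. I'll continue slowly and watch the torque.

```bash

python3 -m handwheel '[[0,0.0005,0.0008,0,3],[0,0.0005,0.0008,0,3]]' >/dev/null; python3 k.py
python3 -m handwheel '[[0,0.0005,0.0007,0,3]]' >/dev/null; python3 k.py
python3 -m handwheel '[[0,0.0004,0.0005,0,3]]' >/dev/null; python3 k.py
python3 -m handwheel '[[0,0.0004,0.0005,0,3]]' >/dev/null; python3 k.py
python3 -m handwheel '[[0,0.0004,0.0005,0,3]]' >/dev/null; python3 k.py
```

```text
phi 126.07 along 27.92 want 26.4 lat 0.73 F [ 3.4  2.8 -1.9] T [ 0.355 -0.693  0.421] w 0.0146
phi 129.07 along 28.6 want 27.03 lat 0.71 F [ 3.3  1.9 -2. ] T [ 0.336 -0.475  0.41 ] w 0.0149
phi 132.07 along 29.26 want 27.66 lat 0.66 F [ 5.1  2.7 -2.4] T [ 0.286 -0.61   0.431] w 0.0149
phi 135.07 along 29.93 want 28.29 lat 0.62 F [ 4.2  2.1 -1.8] T [ 0.327 -0.655  0.382] w 0.0151
phi 138.07 along 30.56 want 28.92 lat 0.59 F [ 4.7  3.4 -1.5] T [ 0.353 -0.666  0.384] w 0.0151
```

```bash

python3 -m handwheel '[[0,0.0003,0.0003,0,2]]' >/dev/null; python3 k.py
python3 -m handwheel '[[0,0.0003,0.0003,0,2]]' >/dev/null; python3 k.py
python3 -m handwheel '[[0,0.0003,0.0003,0,2]]' >/dev/null; python3 k.py
python3 -m handwheel '[[0,0.0003,0.0003,0,2]]' >/dev/null; python3 k.py
python3 -c "
from station import *; from h import *
r=read_camera('wrist'); np.savez('pics/w6.npz',**r); cv2.imwrite('pics/w6.png',cv2.resize(r['color'][:260,180:],None,fx=2,fy=2))"
```

```text
phi 140.05 along 31.02 want 29.33 lat 0.55 F [ 4.4  2.4 -2.3] T [ 0.34  -0.587  0.454] w 0.0151
phi 142.03 along 31.43 want 29.75 lat 0.54 F [ 4.   2.6 -1.2] T [ 0.391 -0.582  0.441] w 0.0147
phi 144.03 along 31.86 want 30.17 lat 0.49 F [ 5.5  2.9 -2.1] T [ 0.439 -0.588  0.418] w 0.0148
phi 146.03 along 32.28 want 30.58 lat 0.45 F [ 4.1  3.3 -2.1] T [ 0.473 -0.65   0.484] w 0.0153
```

View pics/w6.png

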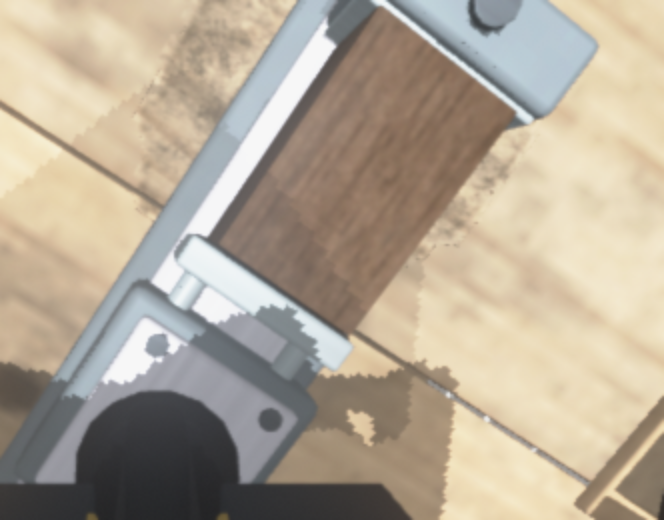

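The block is square against the stop or within a hair of it, with no visible skew. I'll measure the carriage-to-jaw gap against its rest value (picture w4) by depth profile.

```bash
cat > prof.py <<'E'
from h import *
import sys
u=np.array([.9994,-.0349]); n=np.array([.0349,.9994])
def ana(f):
    W=cloud(np.load(f)).reshape(-1,3); W=W[~np.isnan(W[:,0])]
    a=(W[:,:2]-[.5252,-.1416])@u*1000; l=(W[:,:2]-[.5252,-.1416])@n*1000; z=W[:,2]*1000
    res={}
    for lat in [(-24,-17),(-17,-10),(-10,-3),(-3,4),(4,11),(11,18),(18,24)]:
        m=(l>lat[0])&(l<lat[1])
        A,Z=a[m],z[m]
        c=A[(Z>58)&(Z<67)&(A>20)&(A<90)]
        if len(c)<20: continue
        c=np.sort(c); g=np.diff(c); i=g.argmax()
        j=np.sort(A[(Z>51)&(Z<57.5)&(A>c[i]+1)&(A<c[i+1]+1)])
        print(f[-6:-4],lat,'carr front',round(c[i],1),'block near',round(c[i+1],1),'gap',round(g[i],1),'jaw',np.round([j[0],j[-1]],1) if len(j)>4 else '')
for f in sys.argv[1:]: ana(f)
E
python3 prof.py pics/w4.npz pics/w6.npz
```

```text
w4 (-24, -17) carr front 34.8 block near 76.6 gap 41.8 jaw [36.6 76.7]
w4 (-17, -10) carr front 34.8 block near 76.5 gap 41.7 jaw [36.6 76.7]
w4 (-10, -3) carr front 33.9 block near 76.5 gap 42.7 jaw [35.6 76.7]
w4 (-3, 4) carr front 34.9 block near 76.5 gap 41.7 jaw [36.6 76.7]
w4 (4, 11) carr front 34.8 block near 60.5 gap 25.6 jaw [36.6 61.5]
w4 (11, 18) carr front 34.8 block near 60.5 gap 25.6 jaw [36.6 60.6]
w4 (18, 24) carr front 33.9 block near 76.6 gap 42.7 jaw [35.7 76.6]
w6 (-24, -17) carr front 41.9 block near 42.4 gap 0.5 jaw 
w6 (-17, -10) carr front 50.0 block near 50.3 gap 0.3 jaw 
w6 (-10, -3) carr front 65.1 block near 65.5 gap 0.4 jaw [66.1 66.2]
w6 (-3, 4) carr front 53.2 block near 53.9 gap 0.6 jaw 
w6 (4, 11) carr front 50.5 block near 51.0 gap 0.4 jaw 
w6 (11, 18) carr front 45.1 block near 45.6 gap 0.5 jaw 
w6 (18, 24) carr front 28.7 block near 29.9 gap 1.2 jaw
```

```bash
sed -i 's/(A>20)&(A<90)/(A>LO)\&(A<LO+70)/; s/^def ana(f):/def ana(f):\n    LO=20 if "w4" in f else 52/' prof.py
cat >> prof.py <<'E'
    W=cloud(np.load(f)).reshape(-1,3); W=W[~np.isnan(W[:,0])]
    a=(W[:,:2]-[.5252,-.1416])@u*1000; l=(W[:,:2]-[.5252,-.1416])@n*1000; z=W[:,2]*1000
    m=(abs(l)<14)
    print(f,[(int(b),round(float(np.median(z[m&(a>=b)&(a<b+1)])),1)) for b in range(30,175) if (m&(a>=b)&(a<b+1)).sum()>5])
E
python3 prof.py pics/w4.npz pics/w6.npz
```

```text
File "prof.py", line 18
    W=cloud(np.load(f)).reshape(-1,3); W=W[~np.isnan(W[:,0])]
IndentationError: unexpected indent
```

```bash
sed -i 's/^for f in sys.argv\[1:\]: ana(f)/for f in sys.argv[1:]:\n    ana(f)/' prof.py
python3 prof.py pics/w4.npz pics/w6.npz | grep -v "^w4"
```

```text
pics/w4.npz [(30, 58.4), (31, 58.4), (32, 58.4), (33, 58.4), (34, 57.6), (35, 50.7), (36, 50.6), (37, 51.0), (38, 50.5), (39, 49.7), (40, 48.6), (41, 36.4), (42, 20.5), (43, 20.5), (44, 20.4), (45, 20.5), (46, 20.6), (47, 20.3), (48, 20.4), (49, 20.4), (50, 20.3), (51, 20.5), (52, 21.0), (54, 41.1), (55, 55.8), (56, 55.9), (57, 55.7), (58, 55.4), (59, 56.2), (60, 55.7), (61, 55.7), (62, 55.8), (63, 55.7), (64, 54.7), (65, 52.6), (67, 19.8), (68, 20.2), (69, 20.6), (70, 20.2), (71, 20.4), (72, 20.4), (73, 20.4), (74, 20.5), (75, 20.3), (76, 43.4), (77, 65.8), (78, 65.5), (79, 65.0), (80, 65.3), (81, 65.4), (82, 65.7), (83, 65.4), (84, 65.5), (85, 65.7), (86, 65.4), (87, 65.4), (88, 65.3), (89, 65.2), (90, 65.2), (91, 65.4), (92, 65.3), (93, 65.3), (94, 65.2), (95, 65.3), (96, 64.9), (97, 65.4), (98, 65.3), (99, 65.2), (100, 65.3), (101, 65.5), (102, 65.4), (103, 65.2), (104, 65.6), (105, 65.3), (106, 64.8), (107, 65.4), (108, 65.7), (109, 65.8), (110, 65.3), (111, 65.2), (112, 65.2), (113, 65.3), (114, 65.6), (115, 65.5), (116, 65.1), (117, 65.1), (118, 65.3), (119, 65.4), (120, 65.2)
[... 1882 characters left out ...]
121, 65.4), (122, 65.2), (123, 65.4), (124, 65.3), (125, 65.3), (126, 65.3), (127, 65.3), (128, 65.4), (129, 65.3), (130, 65.5), (131, 65.3), (132, 65.4), (133, 65.5), (134, 65.3), (135, 65.3), (136, 65.4), (137, 65.3), (138, 65.4), (139, 65.3), (140, 65.3), (141, 65.3), (142, 65.3), (143, 65.2), (144, 65.3), (145, 65.2), (146, 65.3), (147, 65.3), (148, 65.4), (149, 65.3), (150, 65.4), (151, 65.3), (152, 65.3), (153, 65.3), (154, 65.3), (155, 65.4), (156, 65.4), (157, 65.4), (158, 65.2), (159, 65.3), (160, 65.2), (161, 65.4), (162, 65.4), (163, 64.9), (164, 62.8), (165, 63.2), (166, 64.8), (167, 65.7), (168, 66.2), (169, 66.3), (170, 66.1), (171, 66.4), (172, 66.8), (173, 67.3), (174, 67.5)]
```

```bash
cat > fine.py <<'E'
from h import *
import sys
u=np.array([.9994,-.0349]); n=np.array([.0349,.9994])
for f,c0 in zip(sys.argv[1::2],map(float,sys.argv[2::2])):
    W=cloud(np.load(f)).reshape(-1,3); W=W[~np.isnan(W[:,0])]
    a=(W[:,:2]-[.5252,-.1416])@u*1000; l=(W[:,:2]-[.5252,-.1416])@n*1000; z=W[:,2]*1000
    E=[]
    for b in np.arange(-24,24,2):
        m=(l>b)&(l<b+2)
        q=lambda lo,hi,x,y: a[m&(z>lo)&(z<hi)&(a>c0+x)&(a<c0+y)]
        C=q(57,67,-8,4);J=q(55,57.2,16,34);B=q(64,67,20,55);S=q(64,75,95,125)
        E.append([C.max() if len(C)>5 else np.nan,J.min() if len(J)>5 else np.nan,J.max() if len(J)>5 else np.nan,B.min() if len(B) else np.nan,])
    E=np.array(E); M=np.nanmedian(E,0)
    print(f,'carr edge, jaw back, jaw front, block near',np.round(M,2),'jawback-carr',np.round(np.nanmedian(E[:,1]-E[:,0]),2),'jawfront-carr',np.round(np.nanmedian(E[:,2]-E[:,0]),2),'sd',np.round(np.nanstd(E,0),2))
E
python3 fine.py pics/w4.npz 34.8 pics/w6.npz 65.8
```

```text
pics/w4.npz carr edge, jaw back, jaw front, block near [34.81 54.94 63.88 77.16] jawback-carr 20.12 jawfront-carr 29.51 sd [0.26 0.18 0.55 0.56]
pics/w6.npz carr edge, jaw back, jaw front, block near [66.04 83.06 92.62 93.8 ] jawback-carr 17.03 jawfront-carr 26.94 sd [0.2  0.12 1.47 0.35]
```

```bash

python3 -m handwheel '[[0,0.0003,0.0003,0,2]]' >/dev/null; python3 k.py
python3 -m handwheel '[[0,0,0,0,0]]' >/dev/null; python3 k.py
python3 -m handwheel '[[1,0,0,0,0],[1,0,0,0,0],[1,0,0,0,0],[1,0,0,0,0],[1,0,0,-0.02,0]]' >/dev/null;python3 -m handwheel '[[1,0,0,-0.05,0],[1,0,0,-0.05,0],[1,0,0,-0.03,0],[1,0,0,0,0],[1,0,0,0,0]]';
python3 -c "
from station import *; from h import *
r=read_camera('wrist'); np.savez('pics/w7.npz',**r); cv2.imwrite('pics/w7.png',r['color'])
W=cloud(r).reshape(-1,3); P=W[(abs(W[:,1]+.143)<.06)&(W[:,2]>.095)&(W[:,2]<.12)&(W[:,0]>.5)&(W[:,0]<.61)]
if len(P)>9: print(rect(P))
"; python3 fine.py pics/w4.npz 34.8 pics/w7.npz 66
```

```text
phi 148.01 along 32.68 want 31.0 lat 0.43 F [ 4.6  4.  -2. ] T [ 0.538 -0.683  0.543] w 0.0149
phi 147.99 along 32.73 want 31.0 lat 0.41 F [ 5.3  3.5 -1.1] T [ 0.538 -0.675  0.446] w 0.0151
clock: 21.8
ee_pos: [0.5558, -0.1428, 0.2277]
ee_rot: [[0.867, 0.498, -0.001], [0.498, -0.867, 0.001], [-0.001, -0.001, -1.0]]
force: [-0.8, -0.4, -0.7]
width: 0.0951
finger_force: 0.0
(array([ 557.2, -143. ]), array([14.7, 45.3]), np.float32(30.3))
pics/w4.npz carr edge, jaw back, jaw front, block near [34.81 54.94 63.88 77.16] jawback-carr 20.12 jawfront-carr 29.51 sd [0.26 0.18 0.55 0.56]
pics/w7.npz carr edge, jaw back, jaw front, block near [66.01 83.33 92.35 93.94] jawback-carr 17.29 jawfront-carr 26.32 sd [0.42 0.28 0.7  1.  ]
```

View pics/w7.png

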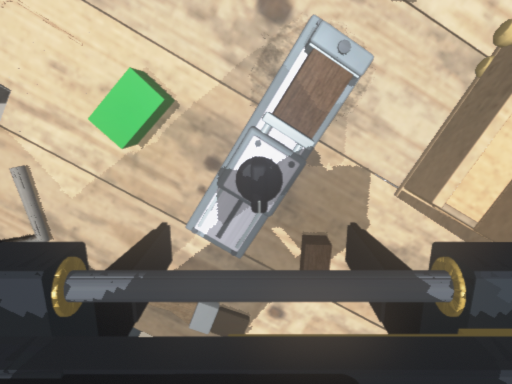

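The block sits square between jaw and stop at (315,90). The spring is compressed about 3 mm, and the last torque rise of about 0.14 N m over the running level also points to about 12 N. The hand is clear, so I'll hand the job in.

```bash
python3 -c "
from station import *
print(finish_job())"
```

```text
the job is handed in; nothing more can be done
None
```

I placed the dark hardwood block on the bed and clamped it against the stop. The knob is at about 148° (2.58 rad) and the jaw is pressed in about 3 mm, an estimated 12 N or so from depth and torque readings. I handed the job in at about 22 s with the hand clear; it gave no verdict.

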